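# Drift the stuck dowel out of the bamboo stand

### The job

The bamboo stand is to be taken apart for cleaning: lift the steel drift rod out of its wooden block, feel its tip into the knock-out hole in the steel plate on the stand's upper tier, and press steadily down until the stuck dowel drops out underneath onto the lower tier. Then draw the rod out and stand it fully home in its block again, leaving the dowel where it lies on the lower tier. Never bear on the stand or the dowel with more than 25 N, and leave the pot, the cruets and the trivet where they are.

Things in the scene. Friction and masses are not known exactly. Their poses are not given: they have to be found in the camera images.
- drift: Drift rod, about 0.2 kg, upright in the holder. Steel rod 10 mm in diameter, 85 mm long, above it a steel collar 32 mm in diameter, 6 mm thick, then a round wooden handle 22 mm in diameter ending 150 mm above the tip. Origin at the centre of the tip, z along the rod towards the handle. Grip the handle, about 125 mm above the tip. It tilts a little in the grip under side load.
- holder: Fixed wooden block 70 x 70 mm, 95 mm high, with one upright hole 15 mm in diameter in its middle, right through, with a 2 mm chamfer. The drift's collar rests on the block's top, the tip then being 10 mm above the bench. Origin: centre of the underside, on the hole's axis; z up.
- stand: Fixed two-tier bamboo stand, z up, origin on the bench. Upper tier: board x -80 to 70, y -130 to 130 mm, top 115 mm above the bench; a closed lidded compartment (x -73 to 53, y 19 to 125 mm, not needed) rises on it to 153 mm. Lower tier: tray, floor 15 mm above the bench, x -82 to 122, y -122 to 122 mm inside a rim 12 mm high. At x 44, y -60 mm the upper tier carries the boss.
- boss (a point): On the boss axis, at the boss's open underside, 85 mm above the bench. The boss is a wooden block 52 mm square, 42 mm high, on the stand's upper tier; it is hollow, about 24 mm wide, and sprung cheeks inside hold the dowel by friction. On it lies a round steel plate 38 mm in diameter, 8 mm thick, with the knock-out hole in its middle.
- hole (a point): Point on the boss axis at the steel plate's top, 135 mm above the bench; axes as the stand's. The knock-out hole, 12 mm in diameter, no chamfer, goes straight down through the plate. The plate was fitted by hand off the boss axis: its hole's true centre lies 5 mm from this point sideways, in a direction that differs each time and is not measured.
- dowel: Bamboo dowel 24 mm in diameter, 46 mm long, 30 g, stuck upright in the boss. Origin: centre of its underside. Its top starts 18 to 24 mm below the plate's top; its lower end shows 14 to 20 mm below the boss. It gives way under some 8 to 18 N (friction, unknown) and falls free once its top has passed the boss's underside, 50 mm below the plate's top.
- pot: Lidded turquoise ceramic pot, 108 mm wide, 107 mm high; bystander. Origin: centre of the underside.
- cruets: Two stoppered glass cruets fixed on a small bamboo tray 75 x 135 mm, 134 mm high over all; bystander. Origin: centre of the underside.
- trivet: Folded stainless steel trivet, flat bars, 180 x 76 mm, 18 mm high; bystander. Origin: centre of the underside.
There are look-alikes about, which are no part of the job. Several things have the shape of the drift; the one meant has the colours described above.

How it is judged:
By the outcome, as a careful person would: the job done as asked, in the order asked, and still so for the second after the job is handed in, with the robot touching nothing.
It also fails if it takes over 72 s, if anything falls off the work surface, if the arm or the gripper's body presses on something with over 40 N, if the wrist force passes 120 N, or if a joint passes its speed limit or range.

### The arm

A 6-joint arm with a two-finger parallel gripper is mounted at the origin on the work surface. World frame = base frame: x ahead of the robot, y to its left, z up, the work surface at z = 0. Lengths are in mm, angles in rad, forces in N, time in s.
With the tool pointing down it reaches from about 350 to 975 mm from the base axis. Payload 7.1 kg.
Tool frame: the origin (TCP) lies at the centre of the arm's flange, where the gripper is bolted on; the fingertips stand 182 mm ahead of it and the grasp point (between the pads) lies 163 mm ahead of it; z points along the fingers, y is the line along which they close (so a half turn about z gives the same grasp; the last joint's range is limited). The gripper opens to 88 mm and grips with 3 to 60 N. Pads are 20 mm wide; open, the fingers measure 115 mm over their backs; the gripper's body (75 mm by 178 mm) begins 61 mm behind the grasp point.
Start: joints at [-1.158, 0.423, 1.63, -0, 1.089, -0.019], TCP at [261.582, -567.61, 404.675] pointing down, gripper open.
Joint ranges: [-3, 3], [-0.9, 2.11], [0.09, 2.58], [-1.31, 4.45], [0.11, 2.69], [-2.54, 2.54]. Speed limits (rad/s): [2.39, 2.39, 3.01, 3.14, 3.14, 3.14].

### API

Orientations are given as a rotation vector (axis times angle).
In Python, from workcell import readout, get_image, ctrl gives the robot as it stands.
- The arm moves only by the tool step_arm, never from a script. Its argument "targets" is a list that holds one entry, the list of rows, each a list of 7 numbers: the shift along the world's x, y, z as a fraction of full scale, then the turn, a rotation vector about the world's x, y, z as a fraction of full scale, then the opening, from 0 (shut) to 1 (fully open). In form: [[[dx, dy, dz, wx, wy, wz, claw], ...]]. A call has exactly 5 rows; each row shifts and turns the commanded pose from where the row before left it; what a row does not reach is not made up. Full scale, the value 1, is 0.05 m for a shift and 4 degrees for a turn. A row lasts 1/8 s, in which the tool goes at most 62.5 mm and 10.7 degrees, less where a joint would pass 70% of its speed; a pose out of reach is approached as far as the arm can. A call with a number of a shift or a turn outside -1 to 1 is refused whole. A call with a gripper value outside its range is refused whole. The fingers move at their own pace and stop on an object; the grip force is fixed at half the most. Time passes only in rows, so rows that do not move let the fingers close, or fill a call up. It gives the time, the measured TCP pose, the force, the opening and the grip force at its end, in the units of the state.
- readout.get_obs(): the state, without advancing time (a new reading comes with each control period).
- get_image(name): name is "scene" or "side" or "wrist"; returns a dict with "pixels" (420x560x3 uint8, red, green, blue), "intrinsics" (3x3 intrinsics, pixels), "extrinsics" (4x4, takes a point from world to camera coordinates). Camera axes: x right, y down, z forward; pixel columns grow to the right and rows downward; lengths in mm; the calibration is good to about 2 mm. A picture is of the moment at which its call begins. There is no depth.
- ctrl.close_job(): hands the job in; it is judged then, once.
The state is a dict: "t": time; "qpos": joint angles; "qvel": joint speeds; "joint_torque": joint torques, N m; "ee_pos": TCP position; "orientation": TCP orientation; "ft_force": force on the tool from outside, world axes, zero at the start; "moment": the same for the moment, N m; "width": finger opening in mm; "grasp_force": force on a finger pad.
Only numpy, scipy, OpenCV 4.12 (cv2) and the standard library are available. Lean on these libraries where they do the work, as an engineer would, in place of code of your own. Each camera call takes 0.05 s, during which the arm holds its last target. There are 200 camera calls.

## Working session

There is one attempt and no reset: what is moved stays moved. The work goes in short steps, Python scripts to look and compute and a tool call to move; the robot and the scene stay as the last step left them, time stands still between calls to the robot, and variables do not carry over. Pictures are saved under pics/ and viewed, at most 10 in all, crops included, and the job is handed in when it is done.

Besides the shell and the picture viewer there is one more tool, called after "Call:" as name(argument=value, ...), one argument or row to a line, values as JSON. step_arm: Moves the arm, as the interface text tells. Shift numbers are shares of 0.05 m and turn numbers shares of 4 degrees, none past 1 either way. Its arguments: {"type":"object","properties":{"targets":{"type":"array"}},"required":["targets"]}

```bash
mkdir -p pics; ls; python3 - <<'E'
from workcell import readout,get_image
import cv2,numpy as np
o=readout.get_obs();print(o)
ims=[]
for n in ("scene","side"):
    d=get_image(n);np.savez("pics/%s0.npz"%n,**d);cv2.imwrite("pics/%s0.png"%n,d["pixels"][:,:,::-1]);print(n,d["intrinsics"],d["extrinsics"])
E
```

```text
pics
{'t': 0.0, 'qpos': array([-1.15800210e+00,  4.23826960e-01,  1.63068169e+00,  3.94438713e-05,
        1.08858439e+00, -1.90062939e-02]), 'qvel': array([ 0.00070252,  0.00024026, -0.00058414, -0.000881  ,  0.00163515,
        0.00069516]), 'joint_torque': array([-5.67994334e-05, -5.44627333e+01, -2.73667628e+01,  6.42855233e-02,
        2.26417941e-02, -1.15899920e-04]), 'ee_pos': array([ 261.48004799, -567.37026502,  403.91341627]), 'orientation': array([-3.06721944e+00, -6.72668800e-01,  4.07044751e-04]), 'ft_force': array([-0.45163464,  0.86888081,  0.0915922 ]), 'moment': array([0.0307719 , 0.0260556 , 0.01524459]), 'grasp_force': 0.0, 'width': 87.95794417840958}
scene [[467.76226489   0.         285.24244368]
 [  0.         467.76226489 202.45953888]
 [  0.           0.           1.        ]] [[ 7.36089320e-01  6.76536432e-01  2.17018266e-02 -4.31920383e+02]
 [ 4.06627499e-01 -4.16335157e-01 -8.13215293e-01 -1.75899911e+02]
 [-5.41134540e-01  6.07423651e-01 -5.81558181e-01  1.92364816e+03]
 [ 0.00000000e+00  0.00000000e+00  0.00000000e+00  1.00000000e+00]]
side [[517.48416761   0.         275.11698782]
 [  0.         517.48416761 220.27572069]
 [  0.           0.           1.        ]] [[-7.64126560e-01 -6.45066337e-01  1.48180961e-04  4.71157250e+02]
 [-4.50292942e-01  5.33239227e-01 -7.16164920e-01  3.56528152e+02]
 [ 4.61894866e-01 -5.47307361e-01 -6.97931075e-01  1.26084760e+03]
 [ 0.00000000e+00  0.00000000e+00  0.00000000e+00  1.00000000e+00]]
```

View pics/scene0.png

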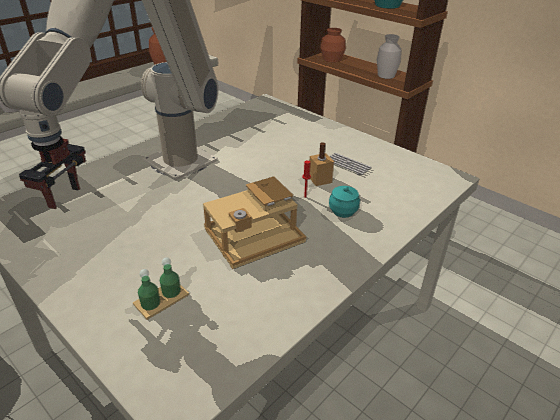

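View pics/side0.png

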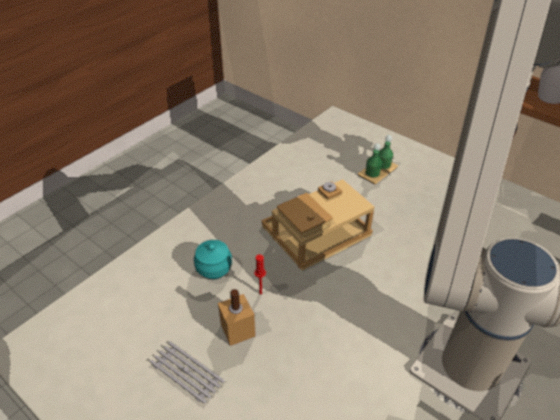

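The scene view shows two drift-shaped things. One is a brown-handled rod in the wooden block (scene 322,155; side 235,300). The other is an all-red rod standing free (scene 306,175; side 260,270). The brown one in the block fits the description, and I'll confirm it with a crop.

```bash
python3 - <<'E'
import cv2
a=cv2.imread("pics/scene0.png")[130:270,200:380];b=cv2.imread("pics/side0.png")[170:350,190:390]
a=cv2.resize(a,(400,311),interpolation=2);b=cv2.resize(b,(400,360),interpolation=2)
import numpy as np
c=np.zeros((360,800,3),np.uint8);c[:311,:400]=a;c[:,400:]=b
cv2.imwrite("pics/crop1.png",c)
E
```

```text
(no output)
```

View pics/crop1.png

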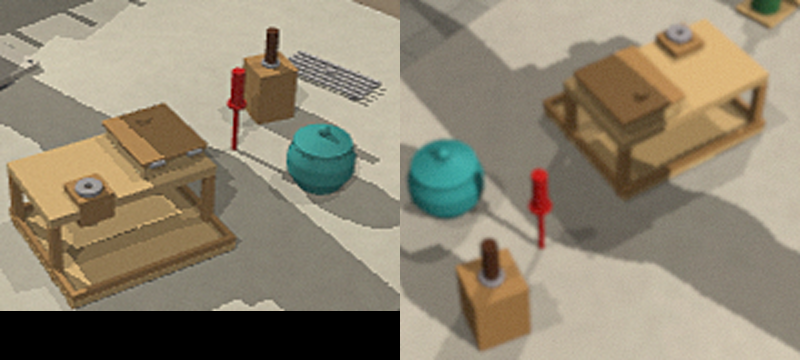

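Confirmed: the brown handle with the steel collar, seated in the block, is the drift. The red one is a look-alike standing free about 60 mm away.

```bash
cat > h.py <<'E'
import numpy as np,cv2
def ray(K,E,p):
    R=E[:3,:3];c=-R.T@E[:3,3];d=R.T@np.linalg.inv(K)@np.r_[p,1.];return c,d/np.linalg.norm(d)
def plane(K,E,p,z):
    c,d=ray(K,E,p);return c+d*(z-c[2])/d[2]
def tri(K1,E1,p1,K2,E2,p2):
    x=cv2.triangulatePoints(K1@E1[:3],K2@E2[:3],np.array(p1,float).reshape(2,1),np.array(p2,float).reshape(2,1));return (x[:3]/x[3]).ravel()
def proj(K,E,X):
    q=K@(E[:3,:3]@np.asarray(X,float)+E[:3,3]);return q[:2]/q[2]
E
python3 - <<'E'
import numpy as np
from h import *
np.set_printoptions(precision=1,suppress=True)
A=np.load("pics/scene0.npz");B=np.load("pics/side0.npz")
KA,EA,KB,EB=A["intrinsics"],A["extrinsics"],B["intrinsics"],B["extrinsics"]
for n,a,b,z in [("handletop",(322.4,143.9),(234.5,291),160),("collar",(322,159.3),(235.5,308),101),("plate",(240.,213.9),(330,187),135)]:
    print(n,tri(KA,EA,a,KB,EB,b),plane(KA,EA,a,z),plane(KB,EB,b,z))
s=lambda x,y:(200+x/2.222,130+y/2.222); t=lambda x,y:(190+(x-400)/2,170+y/2)
print("tray",plane(KA,EA,s(77,303),27),plane(KA,EA,s(237,240),27))
print("side tray",plane(KB,EB,t(626,188),27),plane(KB,EB,t(545,100),27))
print("board",plane(KA,EA,s(28,216),115),plane(KA,EA,s(8,160),115),plane(KB,EB,t(768,76),115),plane(KB,EB,t(705,21),115))
print("red", plane(KA,EA,s(235,150),0),plane(KB,EB,t(541,247),0))
print("redtop", tri(KA,EA,s(238,70),KB,EB,t(540,172)))
print("pot",plane(KA,EA,s(321,158),50),plane(KB,EB,t(446,178),50))
E
```

```text
handletop [505.2 284.  157.3] [509.5 281.6 160. ] [502.3 284.5 160. ]
collar [506.1 286.   91.1] [518.4 274.6 101. ] [498.7 289.5 101. ]
plate [ 572.7 -197.1  129. ] [ 582.  -200.5  135. ] [ 567.  -193.5  135. ]
tray [ 651.3 -291.4   27. ] [719.7 -44.6  27. ]
side tray [497.4  19.2  27. ] [702.  -41.1  27. ]
board [ 552.1 -284.   115. ] [ 433.2 -220.6  115. ] [ 427.5 -219.8  115. ] [ 568.3 -263.1  115. ]
red [546.7 155.3  -0. ] [534.4 159.6   0. ]
redtop [538.1 156.8 149.2]
pot [701.9 176.7  50. ] [689. 183.  50.]
```

Call:
step_arm(
  targets=[
    [[0.24,0.85,0,0,0,0,1],[0.24,0.85,0,0,0,0,1],[0.24,0.85,0,0,0,0,1],[0.24,0.85,0,0,0,0,1],[0.24,0.85,0,0,0,0,1]],
  ],
)

```text
t: 0.72
ee_pos: [321.7, -353.7, 404.5]
orientation: [-3.068, -0.672, 0.0]
ft_force: [1.1, -0.3, 0.4]
width: 88.1
grasp_force: 0.0
```

Call:
step_arm(
  targets=[
    [[0.24,0.85,0,0,0,0,1],[0.24,0.85,0,0,0,0,1],[0.24,0.85,0,0,0,0,1],[0.24,0.85,0,0,0,0,1],[0.24,0.85,0,0,0,0,1]],
  ],
)

```text
t: 1.35
ee_pos: [381.6, -141.2, 404.6]
orientation: [-3.069, -0.673, 0.0]
ft_force: [0.0, -0.8, -0.6]
width: 87.8
grasp_force: 0.0
```

```bash
python3 - <<'E'
from workcell import readout,get_image
import cv2,numpy as np
o=readout.get_obs();print(o["ee_pos"],o["orientation"],o["ft_force"])
d=get_image("wrist");np.savez("pics/w1.npz",**d,ee=o["ee_pos"]);cv2.imwrite("pics/w1.png",d["pixels"][:,:,::-1]);print(d["intrinsics"],d["extrinsics"])
E
```

```text
[ 381.62127873 -141.19316428  404.59619779] [-3.06863519e+00 -6.72586498e-01  9.91419799e-05] [ 0.04843717 -0.75663771 -0.64901174]
[[358.54759017   0.         275.83333046]
 [  0.         358.54759017 208.12805517]
 [  0.           0.           1.        ]] [[ 4.19085248e-01 -9.07946827e-01 -3.36663295e-04 -2.88515900e+02]
 [-8.80289439e-01 -4.06410066e-01  2.44788401e-01  2.48449058e+02]
 [-2.22391676e-01 -1.02290847e-01 -9.69576467e-01  4.58691869e+02]
 [ 0.00000000e+00  0.00000000e+00  0.00000000e+00  1.00000000e+00]]
```

View pics/w1.png

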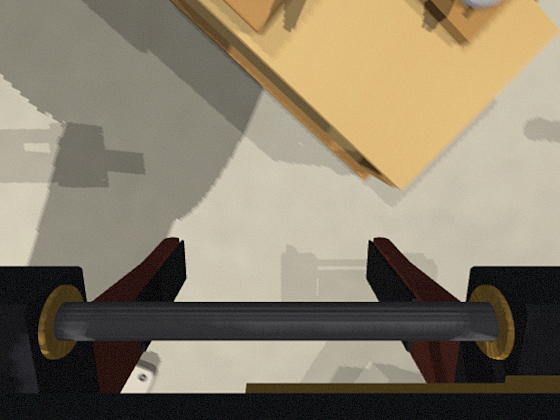

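The wrist view shows the upper board with its corner at about (400,190). The plate is cut off at the top edge (490,0), and the fingertips are at (180,240) and (375,240). I'll go on towards the holder, stopping about 50 mm short.

Call:
step_arm(
  targets=[
    [[0.16,0.81,0,0,0,0,1],[0.16,0.81,0,0,0,0,1],[0.16,0.81,0,0,0,0,1],[0.16,0.81,0,0,0,0,1],[0.16,0.81,0,0,0,0,1]],
  ],
)

```text
t: 2.02
ee_pos: [421.5, 61.2, 404.6]
orientation: [3.069, 0.673, -0.0]
ft_force: [0.5, 0.8, 0.4]
width: 87.2
grasp_force: 0.0
```

Call:
step_arm(
  targets=[
    [[0.16,0.81,0,0,0,0,1],[0.16,0.81,0,0,0,0,1],[0.16,0.81,0,0,0,0,1],[0.16,0.81,0,0,0,0,1],[0,0,0,0,0,0,1]],
  ],
)

```text
t: 2.65
ee_pos: [453.8, 223.8, 404.4]
orientation: [-3.067, -0.678, -0.0]
ft_force: [-0.8, 0.1, 0.1]
width: 87.9
grasp_force: 0.0
```

```bash
cat >> h.py <<'E'
def shot(name):
    from workcell import readout,get_image
    o=readout.get_obs();d=get_image("wrist" if name[0]=="w" else "side" if name[:2]=="si" else "scene");np.savez("pics/%s.npz"%name,**d);cv2.imwrite("pics/%s.png"%name,d["pixels"][:,:,::-1])
    print("t",o["t"],o["ee_pos"].round(1),o["ft_force"].round(1),o["width"].round(1));return d["intrinsics"],d["extrinsics"],d["pixels"][:,:,::-1].copy(),o
E
python3 - <<'E'
from h import *
K,E,im,o=shot("w2")
print(proj(K,E,[505,284,160]),proj(K,E,o["ee_pos"]+[0,0,-163]))
E
```

```text
Traceback (most recent call last):
  File "h.py", line 13, in shot
    print("t",o["t"],o["ee_pos"].round(1),o["ft_force"].round(1),o["width"].round(1));return d["intrinsics"],d["extrinsics"],d["pixels"][:,:,::-1].copy(),o
                                                                 ^^^^^^^^^^^^^^^^
AttributeError: 'float' object has no attribute 'round'
```

View pics/w2.png

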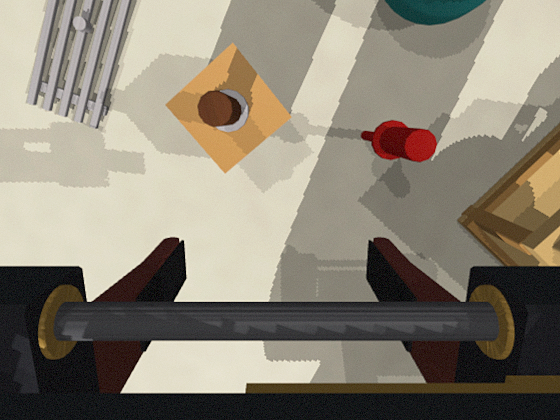

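The wrist view shows the block with corners (235,43), (291,117), (225,173) and (166,104). The handle top is at (214,108) and the collar at (231,111). The red look-alike is at (420,145), and the trivet and pot are at the top, well clear.

```bash
sed -i 's/o\["width"\].round(1)/round(o["width"],1)/' h.py; python3 - <<'E'
from h import *
np.set_printoptions(precision=1,suppress=True)
d=np.load("pics/w2.npz");K,E=d["intrinsics"],d["extrinsics"];im=d["pixels"][:,:,::-1].copy()
hsv=cv2.cvtColor(im,cv2.COLOR_BGR2HSV);m=cv2.inRange(hsv,(3,60,20),(15,255,110))
m=m[60:180,150:300];n,l,s,c=cv2.connectedComponentsWithStats(m);i=1+s[1:,4].argmax();print(s[i],c[i]+[150,60])
for p,z in [((213,108),160),((231,111),101),((235,43),95),((291,117),95),((225,173),95),((166,104),95)]: print(plane(K,E,p,z))
print("redtop",plane(K,E,(421,145),150))
E
```

```text
[  48   30   43   36 1156] [218.3 108.5]
[502.9 287.9 160. ]
[503.8 284.3 101. ]
[549.7 301.6  95. ]
[519.2 240.8  95. ]
[456.9 270.3  95. ]
[487.1 332.7  95. ]
redtop [537.7 159.4 150. ]
```

Call:
step_arm(
  targets=[
    [[0.33,0.41,0,0,0,0,1],[0.33,0.41,-0.1,0,0,0,1],[0.33,0.42,-0.4,0,0,0,1],[0,0,-0.7,0,0,0,1],[0,0,-0.6,0,0,0,1]],
  ],
)

```text
t: 3.32
ee_pos: [502.9, 282.6, 313.4]
orientation: [3.068, 0.672, -0.002]
ft_force: [0.3, 0.3, 0.6]
width: 87.7
grasp_force: 0.0
```

Call:
step_arm(
  targets=[
    [[0,0,-0.3,0,0,0,1],[0,0,-0.03,0,0,0,1],[0,0,0,0,0,0,1],[0,0,0,0,0,0,0.4],[0,0,0,0,0,0,0.1]],
  ],
)

```text
t: 3.95
ee_pos: [503.3, 284.0, 299.0]
orientation: [-3.068, -0.673, -0.002]
ft_force: [0.2, -0.4, 0.4]
width: 71.3
grasp_force: 0.0
```

Call:
step_arm(
  targets=[
    [[0,0,0,0,0,0,0],[0,0,0,0,0,0,0],[0,0,0,0,0,0,0],[0,0,0,0,0,0,0],[0,0,0,0,0,0,0]],
  ],
)

```text
t: 4.58
ee_pos: [503.0, 284.1, 298.2]
orientation: [-3.068, -0.672, 0.0]
ft_force: [-4.2, 10.0, -2.9]
width: 21.9
grasp_force: 30.1
```

Call:
step_arm(
  targets=[
    [[-0.01,0.03,0,0,0,0,0],[-0.01,0.02,0,0,0,0,0],[0,0,0,0,0,0,0],[0,0,0,0,0,0,0],[0,0,0,0,0,0,0]],
  ],
)

```text
t: 5.2
ee_pos: [502.0, 286.4, 298.1]
orientation: [3.069, 0.673, -0.0]
ft_force: [-0.2, 0.0, -0.8]
width: 21.6
grasp_force: 30.0
```

Call:
step_arm(
  targets=[
    [[0,0,0.4,0,0,0,0],[0,0,0.9,0,0,0,0],[0,0,0.9,0,0,0,0],[0,0,0.9,0,0,0,0],[0,0,0.4,0,0,0,0]],
  ],
)

```text
t: 5.82
ee_pos: [502.3, 286.5, 476.2]
orientation: [-3.068, -0.673, -0.006]
ft_force: [-0.0, 0.1, -1.8]
width: 21.8
grasp_force: 30.0
```

Call:
step_arm(
  targets=[
    [[0.03,-0.4,0,0,0,0,0],[0.03,-0.8,0,0,0,0,0],[0.03,-0.9,0,0,0,0,0],[0.03,-0.9,0,0,0,0,0],[0.03,-0.9,0,0,0,0,0]],
  ],
)

```text
t: 6.45
ee_pos: [508.7, 88.9, 471.3]
orientation: [3.069, 0.673, -0.005]
ft_force: [0.8, -0.3, -1.2]
width: 21.5
grasp_force: 30.0
```

Call:
step_arm(
  targets=[
    [[0.03,-0.9,0,0,0,0,0],[0.03,-0.9,0,0,0,0,0],[0.03,-0.9,0,0,0,0,0],[0.03,-0.9,0,0,0,0,0],[0.03,-0.9,0,0,0,0,0]],
  ],
)

```text
t: 7.08
ee_pos: [515.8, -135.9, 471.3]
orientation: [-3.068, -0.672, 0.004]
ft_force: [0.7, 0.4, -1.1]
width: 21.2
grasp_force: 30.0
```

Call:
step_arm(
  targets=[
    [[0.03,-0.9,0,0,0,0,0],[0.03,-0.5,0,0,0,0,0],[0,-0.2,0,0,0,0,0],[0,0,0,0,0,0,0],[0,0,0,0,0,0,0]],
  ],
)

```text
t: 7.7
ee_pos: [519.8, -212.9, 472.8]
orientation: [-3.068, -0.674, 0.001]
ft_force: [0.8, 0.0, -1.7]
width: 21.4
grasp_force: 30.0
```

```bash
python3 - <<'E'
from h import *
K,E,im,o=shot("w3")
print(proj(K,E,o["ee_pos"]+[0,0,-163-125]))
E
```

```text
t 7.7 [ 519.8 -212.9  472.8] [ 0.8  0.  -1.7] 21.4
[275.6000265  205.93773907]
```

View pics/w3.png

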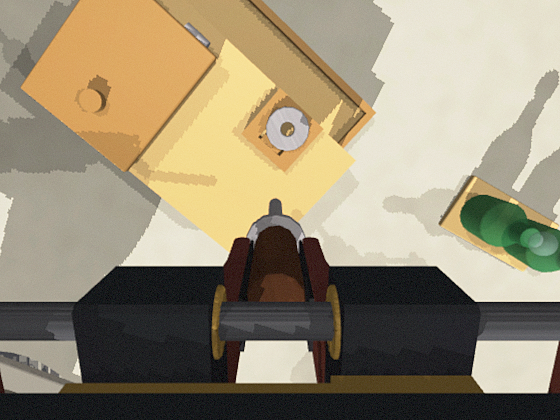

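The wrist view shows the steel plate centred near (288,128), with its hole showing the bamboo dowel at (288,129). The rod tip is at (276,200). The cruets on the right, at (510,225), are clear.

```bash
python3 - <<'E'
from h import *
np.set_printoptions(precision=1,suppress=True)
d=np.load("pics/w3.npz");K,E=d["intrinsics"],d["extrinsics"];im=d["pixels"][:,:,::-1].copy()
x0,y0=240,80;c=im[y0:180,x0:340]
hsv=cv2.cvtColor(c,cv2.COLOR_BGR2HSV);g=cv2.inRange(hsv,(0,0,90),(180,60,255))
n,l,s,ce=cv2.connectedComponentsWithStats(g);i=1+s[1:,4].argmax();g=(l==i).astype(np.uint8)
cs,h=cv2.findContours(g,cv2.RETR_CCOMP,cv2.CHAIN_APPROX_NONE)
for k,q in enumerate(cs):
    if len(q)>8:
        e=cv2.fitEllipse(q);p=np.array(e[0])+[x0,y0];print(k,h[0][k][3],p,e[1],plane(K,E,p,135))
big=cv2.resize(im[80:230,220:360],(560,600),interpolation=3)
cv2.imwrite("pics/crop2.png",big)
print("tip at z184.8",plane(K,E,(276,201),184.8))
E
```

```text
0 -1 [287.  128.3] (42.04130172729492, 43.331172943115234) [ 575.4 -197.9  135. ]
1 0 [287.1 128.6] (14.126057624816895, 14.733275413513184) [ 575.2 -198.1  135. ]
tip at z184.8 [ 523.5 -211.5  184.8]
```

View pics/crop2.png

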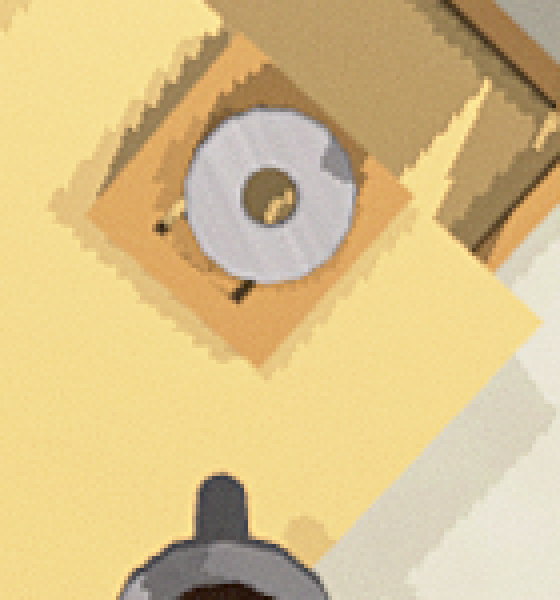

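Call:
step_arm(
  targets=[
    [[0.35,0.1,0,0,0,0,0],[0.4,0.1,0,0,0,0,0],[0.36,0.1,-0.2,0,0,0,0],[0,0,-0.3,0,0,0,0],[0,0,-0.2,0,0,0,0]],
  ],
)

```text
t: 8.38
ee_pos: [575.2, -198.3, 436.0]
orientation: [-3.067, -0.674, 0.004]
ft_force: [0.4, -0.3, -1.6]
width: 21.4
grasp_force: 30.0
```

Call:
step_arm(
  targets=[
    [[0,0,-0.14,0,0,0,0],[0,0,0,0,0,0,0],[0,0,0,0,0,0,0],[0,0,0,0,0,0,0],[0,0,0,0,0,0,0]],
  ],
)

```text
t: 9.0
ee_pos: [575.6, -198.7, 431.6]
orientation: [3.068, 0.673, 0.001]
ft_force: [-0.5, 0.7, -0.6]
width: 21.5
grasp_force: 30.0
```

```bash
python3 - <<'E'
from h import *
np.set_printoptions(precision=1,suppress=True)
K,E,im,o=shot("w4")
print(proj(K,E,o["ee_pos"]+[0,0,-288]),proj(K,E,[575.3,-198,135]))
cv2.imwrite("pics/crop3.png",cv2.resize(im[140:290,210:350],(560,600),interpolation=3))
E
```

```text
t 9.0 [ 575.6 -198.7  431.6] [-0.5  0.7 -0.6] 21.5
[275.1 206.3] [274.2 203.7]
```

View pics/crop3.png

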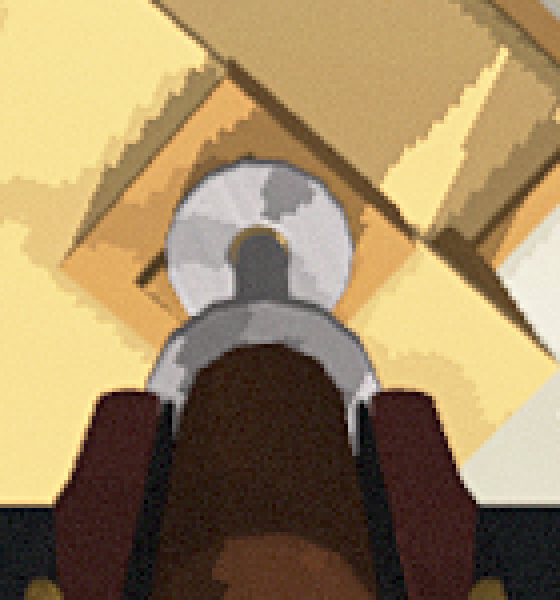

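The crop shows the tip right over the hole. The sides line up (rod 234–288, hole 229–291), but fore and aft is harder to judge, so I'll measure it.

```bash
python3 - <<'E'
from h import *
np.set_printoptions(precision=1,suppress=True)
d=np.load("pics/w4.npz");K,E=d["intrinsics"],d["extrinsics"];im=d["pixels"][:,:,::-1].copy()
print(im[174:204,275].astype(int).tolist())
print(im[205,246:304].sum(1).tolist())
f=np.array([.908,.419])
def F(p,z): q=plane(K,E,p,z)[:2]; return f@q
print("TCP f",f@[575.6,-198.7])
for r in (179,179.5,180): print("plate far->ctr",F((275,r),135)-19)
for r in (196,196.5,197): print("hole far->ctr",F((275,r),135)-6, "rod far->ctr",F((275,r+1),143.6)-5)
E
```

```text
[[76, 125, 166], [78, 129, 166], [72, 123, 161], [75, 128, 166], [71, 125, 166], [74, 109, 144], [89, 82, 80], [148, 149, 151], [200, 202, 203], [206, 205, 214], [203, 205, 209], [207, 205, 211], [190, 189, 194], [159, 159, 162], [154, 154, 162], [181, 181, 184], [204, 207, 210], [206, 209, 212], [196, 195, 200], [155, 156, 158], [189, 187, 194], [214, 214, 224], [147, 163, 176], [55, 94, 116], [80, 96, 101], [81, 79, 82], [84, 84, 88], [80, 82, 83], [88, 84, 87], [85, 87, 91]]
[455, 324, 198, 168, 152, 207, 498, 546, 526, 555, 548, 553, 563, 555, 515, 525, 506, 509, 536, 526, 480, 344, 291, 274, 245, 256, 257, 266, 248, 255, 257, 269, 263, 274, 269, 234, 423, 541, 545, 529, 593, 603, 615, 606, 616, 614, 603, 609, 608, 635, 635, 502, 448, 452, 467, 505, 502, 495]
TCP f 439.38950000000006
plate far->ctr 440.11388462140195
plate far->ctr 439.72092193138985
plate far->ctr 439.32768850259737
hole far->ctr 439.5995757458955 rod far->ctr 441.679443132813
hole far->ctr 439.1972485772129 rod far->ctr 441.28911601154533
hole far->ctr 438.7946409328624 rod far->ctr 440.89851659041307
```

Call:
step_arm(
  targets=[
    [[-0.016,-0.018,0,0,0,0,0],[0,0,-0.06,0,0,0,0],[0,0,-0.05,0,0,0,0],[0,0,-0.04,0,0,0,0],[0,0,0,0,0,0,0]],
  ],
)

```text
t: 9.68
ee_pos: [574.7, -199.5, 423.4]
orientation: [-3.068, -0.673, 0.001]
ft_force: [-0.7, 0.2, -1.2]
width: 21.7
grasp_force: 30.0
```

Call:
step_arm(
  targets=[
    [[0,0,-0.01,0,0,0,0],[0,0,-0.01,0,0,0,0],[0,0,-0.01,0,0,0,0],[0,0,0,0,0,0,0],[0,0,0,0,0,0,0]],
  ],
)

```text
t: 10.3
ee_pos: [574.8, -199.5, 422.2]
orientation: [3.069, 0.673, 0.0]
ft_force: [0.3, -0.4, -1.8]
width: 21.8
grasp_force: 30.0
```

Call:
step_arm(
  targets=[
    [[0,0,-0.01,0,0,0,0],[0,0,-0.01,0,0,0,0],[0,0,-0.01,0,0,0,0],[0,0,0,0,0,0,0],[0,0,0,0,0,0,0]],
  ],
)

```text
t: 10.92
ee_pos: [574.8, -199.5, 420.7]
orientation: [3.069, 0.673, 0.0]
ft_force: [-0.0, -0.0, -1.2]
width: 21.7
grasp_force: 30.0
```

Call:
step_arm(
  targets=[
    [[0,0,-0.01,0,0,0,0],[0,0,-0.01,0,0,0,0],[0,0,-0.01,0,0,0,0],[0,0,0,0,0,0,0],[0,0,0,0,0,0,0]],
  ],
)

```text
t: 11.55
ee_pos: [574.8, -199.5, 419.2]
orientation: [3.069, 0.673, 0.0]
ft_force: [0.5, 0.1, -0.9]
width: 21.4
grasp_force: 30.0
```

The tip is 4 mm into the hole with no reaction force. I'll go on down to the dowel.

Call:
step_arm(
  targets=[
    [[0,0,-0.03,0,0,0,0],[0,0,-0.03,0,0,0,0],[0,0,-0.03,0,0,0,0],[0,0,-0.03,0,0,0,0],[0,0,-0.03,0,0,0,0]],
  ],
)

```text
t: 12.18
ee_pos: [574.8, -199.5, 411.5]
orientation: [-3.069, -0.673, 0.0]
ft_force: [0.4, 0.2, -0.9]
width: 21.7
grasp_force: 30.0
```

Call:
step_arm(
  targets=[
    [[0,0,-0.02,0,0,0,0],[0,0,-0.02,0,0,0,0],[0,0,-0.02,0,0,0,0],[0,0,-0.02,0,0,0,0],[0,0,0,0,0,0,0]],
  ],
)

```text
t: 12.8
ee_pos: [574.7, -199.5, 407.6]
orientation: [-3.069, -0.673, 0.0]
ft_force: [-0.4, 0.9, -0.9]
width: 21.6
grasp_force: 30.0
```

Call:
step_arm(
  targets=[
    [[0,0,-0.01,0,0,0,0],[0,0,-0.01,0,0,0,0],[0,0,-0.01,0,0,0,0],[0,0,-0.01,0,0,0,0],[0,0,-0.01,0,0,0,0]],
  ],
)

```text
t: 13.42
ee_pos: [574.8, -199.5, 405.1]
orientation: [3.069, 0.673, -0.0]
ft_force: [0.4, -0.3, -0.7]
width: 22.0
grasp_force: 30.0
```

Call:
step_arm(
  targets=[
    [[0,0,-0.01,0,0,0,0],[0,0,-0.01,0,0,0,0],[0,0,-0.01,0,0,0,0],[0,0,0,0,0,0,0],[0,0,0,0,0,0,0]],
  ],
)

```text
t: 14.05
ee_pos: [574.8, -199.5, 403.7]
orientation: [-3.069, -0.673, 0.0]
ft_force: [0.1, -0.6, -2.0]
width: 21.7
grasp_force: 30.0
```

Call:
step_arm(
  targets=[
    [[0,0,-0.01,0,0,0,0],[0,0,-0.01,0,0,0,0],[0,0,-0.01,0,0,0,0],[0,0,0,0,0,0,0],[0,0,0,0,0,0,0]],
  ],
)

```text
t: 14.68
ee_pos: [574.8, -199.5, 402.2]
orientation: [-3.069, -0.673, 0.0]
ft_force: [-1.1, -0.8, -1.0]
width: 21.6
grasp_force: 30.0
```

Call:
step_arm(
  targets=[
    [[0,0,-0.01,0,0,0,0],[0,0,-0.01,0,0,0,0],[0,0,0,0,0,0,0],[0,0,0,0,0,0,0],[0,0,0,0,0,0,0]],
  ],
)

```text
t: 15.3
ee_pos: [574.8, -199.5, 401.4]
orientation: [3.068, 0.673, 0.0]
ft_force: [-0.8, 0.3, 2.0]
width: 21.5
grasp_force: 30.0
```

Contact with the dowel at TCP z of about 401.5, which is 21.5 mm below the plate top and within the 18–24 mm expected. Now I press steadily.

Call:
step_arm(
  targets=[
    [[0,0,-0.01,0,0,0,0],[0,0,-0.01,0,0,0,0],[0,0,0,0,0,0,0],[0,0,0,0,0,0,0],[0,0,0,0,0,0,0]],
  ],
)

```text
t: 15.92
ee_pos: [575.0, -199.5, 401.3]
orientation: [3.068, 0.673, 0.002]
ft_force: [-1.1, 0.3, 7.8]
width: 21.8
grasp_force: 30.0
```

Call:
step_arm(
  targets=[
    [[0,0,-0.01,0,0,0,0],[0,0,0,0,0,0,0],[0,0,0,0,0,0,0],[0,0,0,0,0,0,0],[0,0,0,0,0,0,0]],
  ],
)

```text
t: 16.55
ee_pos: [575.0, -199.5, 401.2]
orientation: [3.068, 0.673, 0.002]
ft_force: [-2.4, 0.7, 11.0]
width: 21.5
grasp_force: 30.0
```

Call:
step_arm(
  targets=[
    [[0,0,-0.01,0,0,0,0],[0,0,0,0,0,0,0],[0,0,0,0,0,0,0],[0,0,0,0,0,0,0],[0,0,0,0,0,0,0]],
  ],
)

```text
t: 17.18
ee_pos: [575.1, -199.5, 401.0]
orientation: [3.068, 0.673, 0.003]
ft_force: [-1.8, 1.5, 13.5]
width: 21.3
grasp_force: 30.0
```

Call:
step_arm(
  targets=[
    [[0,0,-0.006,0,0,0,0],[0,0,0,0,0,0,0],[0,0,0,0,0,0,0],[0,0,0,0,0,0,0],[0,0,0,0,0,0,0]],
  ],
)

```text
t: 17.8
ee_pos: [575.1, -199.5, 400.9]
orientation: [3.068, 0.673, 0.003]
ft_force: [-2.9, 2.1, 13.4]
width: 21.5
grasp_force: 30.0
```

Call:
step_arm(
  targets=[
    [[0,0,-0.005,0,0,0,0],[0,0,-0.005,0,0,0,0],[0,0,-0.005,0,0,0,0],[0,0,0,0,0,0,0],[0,0,0,0,0,0,0]],
  ],
)

```text
t: 18.42
ee_pos: [575.1, -199.5, 400.2]
orientation: [3.068, 0.673, 0.003]
ft_force: [-3.1, 1.6, 13.5]
width: 21.9
grasp_force: 30.0
```

The dowel is sliding at a steady 15 N or so net. I'll press on.

Call:
step_arm(
  targets=[
    [[0,0,-0.01,0,0,0,0],[0,0,-0.01,0,0,0,0],[0,0,-0.01,0,0,0,0],[0,0,-0.01,0,0,0,0],[0,0,-0.01,0,0,0,0]],
  ],
)

```text
t: 19.05
ee_pos: [575.1, -199.5, 397.7]
orientation: [3.068, 0.673, 0.003]
ft_force: [-3.6, 2.2, 14.9]
width: 21.6
grasp_force: 30.0
```

Call:
step_arm(
  targets=[
    [[0,0,-0.01,0,0,0,0],[0,0,-0.01,0,0,0,0],[0,0,-0.01,0,0,0,0],[0,0,-0.01,0,0,0,0],[0,0,-0.01,0,0,0,0]],
  ],
)

```text
t: 19.68
ee_pos: [575.1, -199.5, 395.2]
orientation: [3.068, 0.673, 0.003]
ft_force: [-2.9, 1.4, 14.8]
width: 21.2
grasp_force: 30.0
```

Call:
step_arm(
  targets=[
    [[-0.005,0.003,-0.014,0,0,0,0],[0,0,-0.014,0,0,0,0],[0,0,-0.014,0,0,0,0],[0,0,-0.014,0,0,0,0],[0,0,-0.014,0,0,0,0]],
  ],
)

```text
t: 20.3
ee_pos: [574.9, -199.4, 391.8]
orientation: [3.068, 0.673, 0.003]
ft_force: [-3.3, 2.9, 15.2]
width: 21.3
grasp_force: 30.0
```

Call:
step_arm(
  targets=[
    [[0,0,-0.014,0,0,0,0],[0,0,-0.014,0,0,0,0],[0,0,-0.014,0,0,0,0],[0,0,-0.014,0,0,0,0],[0,0,-0.014,0,0,0,0]],
  ],
)

```text
t: 20.92
ee_pos: [574.9, -199.4, 388.2]
orientation: [3.068, 0.673, 0.003]
ft_force: [-3.7, 1.1, 14.7]
width: 21.7
grasp_force: 30.0
```

Call:
step_arm(
  targets=[
    [[0,0,-0.014,0,0,0,0],[0,0,-0.014,0,0,0,0],[0,0,-0.014,0,0,0,0],[0,0,-0.014,0,0,0,0],[0,0,-0.014,0,0,0,0]],
  ],
)

```text
t: 21.55
ee_pos: [574.9, -199.4, 384.7]
orientation: [3.068, 0.673, 0.003]
ft_force: [-3.0, 1.9, 13.2]
width: 21.9
grasp_force: 30.0
```

Call:
step_arm(
  targets=[
    [[0,0,-0.014,0,0,0,0],[0,0,-0.014,0,0,0,0],[0,0,-0.014,0,0,0,0],[0,0,-0.014,0,0,0,0],[0,0,-0.014,0,0,0,0]],
  ],
)

```text
t: 22.18
ee_pos: [574.9, -199.4, 381.1]
orientation: [3.068, 0.673, 0.003]
ft_force: [-3.3, 2.0, 14.3]
width: 21.7
grasp_force: 30.0
```

Call:
step_arm(
  targets=[
    [[0,0,-0.014,0,0,0,0],[0,0,-0.014,0,0,0,0],[0,0,-0.014,0,0,0,0],[0,0,-0.014,0,0,0,0],[0,0,-0.014,0,0,0,0]],
  ],
)

```text
t: 22.8
ee_pos: [574.8, -199.4, 377.4]
orientation: [3.068, 0.673, 0.003]
ft_force: [-3.9, 2.2, 11.2]
width: 21.5
grasp_force: 30.0
```

Call:
step_arm(
  targets=[
    [[0,0,-0.014,0,0,0,0],[0,0,-0.014,0,0,0,0],[0,0,-0.014,0,0,0,0],[0,0,-0.014,0,0,0,0],[0,0,-0.014,0,0,0,0]],
  ],
)

```text
t: 23.42
ee_pos: [574.5, -199.4, 371.7]
orientation: [-3.068, -0.673, 0.001]
ft_force: [-0.3, 0.1, -1.1]
width: 21.7
grasp_force: 30.0
```

Call:
step_arm(
  targets=[
    [[0,0,-0.014,0,0,0,0],[0,0,-0.014,0,0,0,0],[0,0,-0.014,0,0,0,0],[0,0,0,0,0,0,0],[0,0,0,0,0,0,0]],
  ],
)

```text
t: 24.05
ee_pos: [574.5, -199.4, 370.0]
orientation: [3.069, 0.673, 0.0]
ft_force: [-0.2, -0.9, -0.9]
width: 21.3
grasp_force: 30.0
```

The force dropped to zero, so the dowel has released. I'll draw the rod out and check the lower tier.

Call:
step_arm(
  targets=[
    [[0,0,0.2,0,0,0,0],[0,0,0.4,0,0,0,0],[0,0,0.6,0,0,0,0],[0,0,0.6,0,0,0,0],[0,0,0.24,0,0,0,0]],
  ],
)

```text
t: 24.68
ee_pos: [574.8, -199.4, 474.6]
orientation: [3.067, 0.673, 0.005]
ft_force: [-0.4, 0.3, -2.6]
width: 21.5
grasp_force: 30.0
```

Call:
step_arm(
  targets=[
    [[-0.1,0.4,0,0,0,0,0],[-0.15,0.8,0,0,0,0,0],[-0.15,0.9,0,0,0,0,0],[-0.15,0.9,0,0,0,0,0],[-0.15,0.9,0,0,0,0,0]],
  ],
)

```text
t: 25.3
ee_pos: [538.1, -2.0, 470.5]
orientation: [-3.068, -0.673, 0.004]
ft_force: [0.1, -0.2, -0.3]
width: 21.8
grasp_force: 30.0
```

```bash
python3 - <<'E'
from h import *
K,E,im,o=shot("scene1")
K,E,im2,o=shot("side1")
a=cv2.resize(im[170:270,190:320],(520,400),interpolation=3);b=cv2.resize(im2[160:270,250:390],(280,220))
cv2.imwrite("pics/crop4.png",a)
E
```

```text
t 25.3 [538.1  -2.  470.5] [ 0.1 -0.2 -0.3] 21.8
t 25.35 [537.1   1.6 470.4] [-1.1  4.6 -1.4] 21.5
```

View pics/crop4.png

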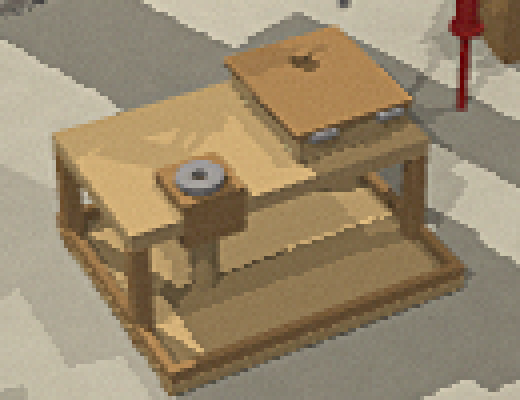

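The crop shows the hole open and a light dowel upright under the boss, from about (205,235) down to (205,290). I'll check whether its foot is on the floor.

```bash
python3 - <<'E'
from h import *
d=np.load("pics/scene1.npz");K,E=d["intrinsics"],d["extrinsics"]
for z in (15,38,61,85): print(z,(proj(K,E,[574,-198,z])-[190,170])*4)
print((proj(K,E,[574.5,-199.4,135])-[190,170])*4)
E
```

```text
15 [200.63596104 290.89039933]
38 [199.63084169 268.55918245]
61 [198.60727125 245.81802887]
85 [197.51897103 221.6387431 ]
[194.26855142 170.80496784]
```

Call:
step_arm(
  targets=[
    [[-0.15,0.9,0,0,0,0,0],[-0.15,0.9,0,0,0,0,0],[-0.15,0.9,0,0,0,0,0],[-0.15,0.9,0,0,0,0,0],[-0.1,0.9,0,0,0,0,0]],
  ],
)

```text
t: 26.02
ee_pos: [503.4, 221.9, 470.8]
orientation: [3.068, 0.673, -0.003]
ft_force: [0.5, 0.3, -1.5]
width: 21.6
grasp_force: 30.0
```

Call:
step_arm(
  targets=[
    [[-0.04,0.4,0,0,0,0,0],[0,0.3,0,0,0,0,0],[0,0,0,0,0,0,0],[0,0,0,0,0,0,0],[0,0,0,0,0,0,0]],
  ],
)

```text
t: 26.65
ee_pos: [502.8, 254.7, 472.1]
orientation: [3.069, 0.671, -0.0]
ft_force: [0.5, -0.1, -2.1]
width: 21.9
grasp_force: 30.0
```

```bash
python3 - <<'E'
import numpy as np
a=np.load("pics/scene1.npz")["pixels"].astype(int);b=np.load("pics/scene0.npz")["pixels"].astype(int)
print("after/before sum, rows 222-250, cols 234-248")
for r in range(222,250): print(r,(a[r,234:248].sum(1)//3).tolist(),(b[r,234:248].sum(1)//3).tolist())
E
```

```text
after/before sum, rows 222-250, cols 234-248
222 [115, 80, 66, 63, 73, 73, 76, 72, 70, 76, 77, 74, 71, 72] [112, 78, 62, 68, 74, 71, 72, 72, 72, 74, 68, 74, 74, 75]
223 [149, 97, 69, 66, 74, 70, 72, 69, 75, 74, 70, 72, 75, 70] [150, 102, 73, 68, 70, 74, 73, 68, 77, 73, 76, 72, 73, 72]
224 [156, 126, 74, 73, 72, 75, 75, 70, 77, 74, 75, 70, 77, 75] [153, 123, 69, 70, 78, 68, 74, 78, 72, 73, 67, 76, 73, 72]
225 [126, 98, 75, 75, 70, 74, 70, 71, 73, 71, 76, 70, 73, 78] [127, 107, 69, 71, 74, 72, 71, 74, 69, 72, 76, 71, 72, 73]
226 [90, 89, 73, 72, 71, 76, 78, 79, 78, 76, 71, 78, 75, 68] [81, 86, 73, 73, 69, 75, 73, 75, 67, 76, 70, 71, 76, 73]
227 [96, 90, 79, 79, 74, 73, 74, 72, 76, 75, 71, 69, 66, 69] [93, 94, 83, 72, 70, 70, 76, 76, 72, 73, 71, 72, 73, 71]
228 [89, 91, 74, 76, 77, 66, 75, 74, 74, 65, 73, 66, 68, 80] [95, 93, 77, 69, 72, 74, 72, 74, 74, 73, 72, 69, 71, 76]
229 [81, 54, 68, 71, 75, 76, 74, 66, 75, 71, 81, 105, 112, 138] [80, 50, 75, 77, 73, 75, 76, 72, 71, 73, 74, 99, 114, 137]
230 [106, 57, 69, 73, 71, 74, 74, 73, 78, 74, 91, 138, 134, 131] [101, 52, 68, 77, 68, 68, 68,
[... 1911 characters left out ...]
2]
245 [84, 108, 100, 101, 100, 101, 99, 101, 100, 98, 100, 102, 121, 117] [85, 103, 101, 98, 103, 102, 103, 101, 93, 95, 99, 103, 119, 118]
246 [76, 102, 99, 96, 99, 94, 99, 98, 102, 122, 116, 116, 115, 116] [80, 100, 101, 98, 100, 96, 97, 97, 106, 117, 118, 115, 111, 117]
247 [100, 96, 98, 100, 97, 100, 118, 120, 118, 118, 113, 115, 115, 115] [98, 101, 99, 98, 97, 105, 119, 117, 118, 114, 115, 115, 117, 112]
248 [94, 95, 102, 102, 120, 119, 117, 114, 116, 117, 118, 117, 119, 117] [89, 92, 95, 104, 117, 116, 114, 116, 116, 116, 116, 115, 119, 116]
249 [170, 110, 114, 112, 116, 117, 116, 116, 114, 117, 118, 110, 116, 117] [168, 111, 114, 117, 116, 116, 119, 115, 117, 113, 117, 115, 116, 112]
```

Call:
step_arm(
  targets=[
    [[0,0.3,0,0,0,0,0],[0,0.3,0,0,0,0,0],[-0.01,0.04,0,0,0,0,0],[0,0,0,0,0,0,0],[0,0,0,0,0,0,0]],
  ],
)

```text
t: 27.28
ee_pos: [502.0, 287.5, 472.0]
orientation: [3.068, 0.673, -0.0]
ft_force: [0.4, -0.2, -1.0]
width: 21.2
grasp_force: 30.0
```

Call:
step_arm(
  targets=[
    [[0.005,-0.015,-0.3,0,0,0,0],[0,0,-0.6,0,0,0,0],[0,0,-0.5,0,0,0,0],[0,0,-0.2,0,0,0,0],[0,0,-0.03,0,0,0,0]],
  ],
)

```text
t: 27.9
ee_pos: [502.3, 286.7, 389.8]
orientation: [3.068, 0.673, -0.002]
ft_force: [-0.6, 1.2, -2.0]
width: 21.3
grasp_force: 30.0
```

Call:
step_arm(
  targets=[
    [[0,0,-0.03,0,0,0,0],[0,0,-0.03,0,0,0,0],[0,0,-0.03,0,0,0,0],[0,0,-0.03,0,0,0,0],[0,0,-0.03,0,0,0,0]],
  ],
)

```text
t: 28.52
ee_pos: [502.3, 286.9, 383.0]
orientation: [-3.069, -0.673, -0.0]
ft_force: [-0.4, 0.5, -0.9]
width: 21.6
grasp_force: 30.0
```

Call:
step_arm(
  targets=[
    [[0,0,-0.03,0,0,0,0],[0,0,-0.03,0,0,0,0],[0,0,-0.03,0,0,0,0],[0,0,-0.03,0,0,0,0],[0,0,-0.03,0,0,0,0]],
  ],
)

```text
t: 29.15
ee_pos: [502.3, 286.9, 375.4]
orientation: [3.069, 0.673, -0.0]
ft_force: [0.0, -0.3, -0.9]
width: 21.5
grasp_force: 30.0
```

Call:
step_arm(
  targets=[
    [[0,0,-0.15,0,0,0,0],[0,0,-0.2,0,0,0,0],[0,0,-0.2,0,0,0,0],[0,0,-0.2,0,0,0,0],[0,0,-0.15,0,0,0,0]],
  ],
)

```text
t: 29.78
ee_pos: [502.2, 286.8, 329.6]
orientation: [3.068, 0.673, -0.001]
ft_force: [0.1, -0.3, -0.2]
width: 21.2
grasp_force: 30.0
```

Call:
step_arm(
  targets=[
    [[0,0,-0.2,0,0,0,0],[0,0,-0.15,0,0,0,0],[0,0,-0.1,0,0,0,0],[0,0,-0.06,0,0,0,0],[0,0,-0.04,0,0,0,0]],
  ],
)

```text
t: 30.4
ee_pos: [502.3, 286.9, 303.0]
orientation: [-3.069, -0.673, -0.0]
ft_force: [-0.4, 0.1, -0.3]
width: 21.8
grasp_force: 30.0
```

Call:
step_arm(
  targets=[
    [[0,0,-0.02,0,0,0,0],[0,0,-0.01,0,0,0,0],[0,0,0,0,0,0,0],[0,0,0,0,0,0,0],[0,0,0,0,0,0,0]],
  ],
)

```text
t: 31.02
ee_pos: [502.3, 286.9, 301.6]
orientation: [-3.069, -0.673, -0.0]
ft_force: [-0.1, -0.8, -1.6]
width: 21.3
grasp_force: 30.0
```

Seating expected at about 298. I'll go down gently until it touches.

Call:
step_arm(
  targets=[
    [[0,0,-0.02,0,0,0,0],[0,0,-0.02,0,0,0,0],[0,0,-0.01,0,0,0,0],[0,0,0,0,0,0,0],[0,0,0,0,0,0,0]],
  ],
)

```text
t: 31.65
ee_pos: [502.3, 286.9, 299.0]
orientation: [-3.069, -0.673, -0.0]
ft_force: [0.3, 0.3, -0.9]
width: 21.5
grasp_force: 30.0
```

Call:
step_arm(
  targets=[
    [[0,0,-0.01,0,0,0,0],[0,0,-0.01,0,0,0,0],[0,0,0,0,0,0,0],[0,0,0,0,0,0,0],[0,0,0,0,0,0,0]],
  ],
)

```text
t: 32.28
ee_pos: [502.3, 286.9, 298.1]
orientation: [-3.069, -0.673, -0.0]
ft_force: [-0.5, -0.6, -0.0]
width: 21.3
grasp_force: 30.0
```

Call:
step_arm(
  targets=[
    [[0,0,-0.01,0,0,0,0],[0,0,0,0,0,0,0.3],[0,0,0,0,0,0,0.5],[0,0,0,0,0,0,0.8],[0,0,0,0,0,0,1]],
  ],
)

```text
t: 32.9
ee_pos: [502.3, 286.9, 297.5]
orientation: [3.069, 0.673, -0.0]
ft_force: [-0.2, -0.7, 0.3]
width: 53.2
grasp_force: 0.0
```

Call:
step_arm(
  targets=[
    [[0,0,0,0,0,0,1],[0,0,0,0,0,0,1],[0,0,0,0,0,0,1],[0,0,0.3,0,0,0,1],[0,0,0.7,0,0,0,1]],
  ],
)

```text
t: 33.52
ee_pos: [501.9, 286.7, 347.5]
orientation: [3.068, 0.673, -0.005]
ft_force: [0.2, 0.5, 0.0]
width: 87.6
grasp_force: 0.0
```

Call:
step_arm(
  targets=[
    [[-0.5,-0.6,0.8,0,0,0,1],[-0.5,-0.6,0.5,0,0,0,1],[0,0,0,0,0,0,1],[0,0,0,0,0,0,1],[0,0,0,0,0,0,1]],
  ],
)

```text
t: 34.15
ee_pos: [452.7, 227.4, 412.0]
orientation: [3.068, 0.673, -0.001]
ft_force: [-0.3, 0.6, -0.4]
width: 88.0
grasp_force: 0.0
```

```bash
python3 - <<'E'
from h import *
_,_,w,_=shot("w5");_,_,s,_=shot("scene2");_,_,d,_=shot("side2")
c=np.zeros((600,800,3),np.uint8)
c[:300,:400]=cv2.resize(w,(400,300));c[300:,:400]=cv2.resize(d[170:350,190:390],(400,300))
c[:300,400:]=cv2.resize(s[200:260,200:280],(400,300),interpolation=3);c[300:,400:]=cv2.resize(s[120:210,290:410],(400,300),interpolation=3)
cv2.imwrite("pics/fin.png",c)
E
```

```text
t 34.15 [452.7 227.4 412. ] [-0.3  0.6 -0.4] 88.0
t 34.2 [452.7 227.4 411.8] [ 1.1 -0.4  0.1] 87.9
t 34.25 [452.6 227.4 411.8] [-0.1  0.3  0.5] 87.8
```

View pics/fin.png

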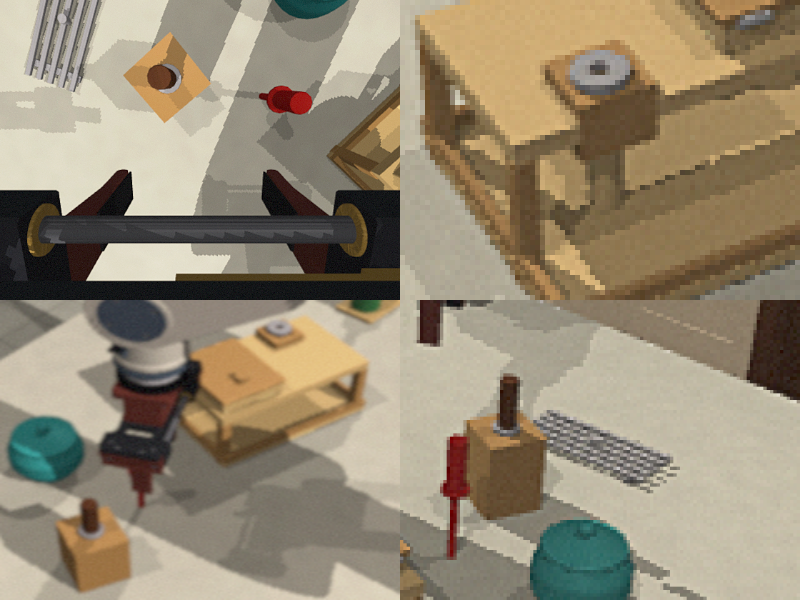

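The final pictures show the drift fully home with its collar on the block. The dowel is standing free under the boss on the lower tier, and the pot, trivet and red rod have not moved.

```bash
python3 -c "
import numpy as np
a=np.load('pics/scene1.npz')['pixels'].astype(int);b=np.load('pics/scene2.npz')['pixels'].astype(int)
print(abs(a-b)[228:248,234:248].mean())
from workcell import ctrl;print(ctrl.close_job())"
```

```text
2.876190476190476
the job is handed in; nothing more can be done
None
```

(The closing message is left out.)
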